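# Clip the measuring cup onto the sound snap hook under the counter shelf

## Robot

A 6-joint arm with a two-finger parallel gripper is mounted at the origin on the work surface; the furniture and walls round the work are solid. World frame = base frame: x ahead of the robot, y to its left, z up, the work surface at z = 0. Lengths are in m, angles in degrees, forces in N, time in s.
With the tool pointing down it reaches from about 0.325 to 0.775 m from the base axis. Payload 5.5 kg.
Tool frame: the origin (TCP) lies where the fingers leave the gripper's body, on its centre line; the fingertips stand 73 mm ahead of it and the grasp point (between the pads) lies 54 mm ahead of it (bot.tip_reach is the distance from the TCP to the fingertips, in m); z points along the fingers, y is the line along which they close (so a half turn about z gives the same grasp; the last joint's range is limited). The gripper opens to 85 mm and grips with 20 to 120 N. Pads are 22 mm wide; open, the fingers measure 114 mm over their backs; the gripper's body (76 mm by 85 mm) begins 54 mm behind the grasp point. The pads swing forward as they close: fully open they stand 13 mm farther back than shut.
Start: joints at [67.855, 5.22, 70.514, -0, 104.267, -3.249], TCP at [0.194, 0.568, 0.304] pointing down, gripper open.
Joint ranges: [-164.24, 164.24], [-49.07, 125.15], [9.68, 141.18], [-86.29, 266.29], [3.28, 154.24], [-151.56, 151.56]. Speed limits (degrees/s): [147.25, 147.25, 172.46, 180, 180, 180].

## Interface

Orientations are given as [roll, pitch, yaw] about the fixed x, y, z axes, in that order (R = Rz(yaw) Ry(pitch) Rx(roll)).
In Python, from cell import bot gives the robot as it stands.
- The arm moves only by the tool step_arm, never from a script. Its argument "rows" is a list of rows, each a list of 7 numbers: the shift along the tool's x, y, z in m, then the turn, a rotation vector about the tool's x, y, z in degrees, then the opening, from 0 (shut) to 1 (fully open). In form: [[tx, ty, tz, ax, ay, az, hand], ...]. A call has 1 to 8 rows; each row is the pose to reach, as a shift and turn from the pose commanded when the call began, along the tool's axes at that moment; what a row does not reach only later rows make up. A row lasts 1/8 s, in which the tool goes at most 62.5 mm and 10.7 degrees, less where a joint would pass 70% of its speed; a pose out of reach is approached as far as the arm can. A call with a gripper value outside its range is refused whole. The fingers move at their own pace and stop on an object; "grip_force" is the grip in N (left out, the last holds). Time passes only in rows, so rows that repeat a pose let the fingers close. It gives the time, the measured TCP pose, the force, the opening and the grip force at its end, in the units of the state.
- bot.get_obs(): the state, without advancing time (a new reading comes with each control period).
- bot.read_camera(name): name is "scene" or "side" or "wrist"; returns a dict with "image" (480x640x3 uint8, red, green, blue), "fx", "fy", "cx", "cy" (pixels), "R" (3x3) and "t" (3): a world point X has camera coordinates R X + t; the wrist camera has in their place "mount" (4x4, takes a point from camera to tool coordinates, whose origin is the TCP and whose axes are the flange's). Camera axes: x right, y down, z forward; pixel columns grow to the right and rows downward; lengths in m; the calibration is good to about 2 mm. The wrist camera is an equidistant fisheye: a pixel r from the principal point sees the ray r / f radians off the axis. A picture is of the moment at which its call begins: read the wrist's pose just before it. There is no depth.
- bot.finish_job(): hands the job in; it is judged then, once.
Trained networks look in the newest picture that a camera, given by its name, has taken for a name from the list of things; names that differ only in an ending like _2 or _b are one class to them, and where a whole thing is asked for, a point or a joint stands for the part that bears it (a point fixed in the world has none). Each returns a list of dicts, best first, with "confidence" (0 to 1); they miss things now and then, are a little off and sometimes report something else, mostly with a low value. They report only what shows in the picture. A call takes as long as a camera call.
- bot.spot_in(thing, camera): "uv" ([column, row] in pixels, amid what is visible of it).
- bot.trace(thing, camera): "pixels" (480x640 bool, what is visible of it) and "uv" ([column, row] in pixels, amid what is visible of it).
The state is a dict: "t": time; "q": joint angles; "qd": joint speeds; "joint_efforts": joint torques, N m; "position": TCP position; "orientation": TCP orientation; "force": force on the tool from outside, world axes, zero at the start; "wrist_torque": the same for the moment, N m; "width": finger opening in m; "grasp_force": force on a finger pad.
Only numpy, scipy, OpenCV 4.12 (cv2) and the standard library are available. Lean on these libraries where they do the work, as an engineer would, in place of code of your own. Each camera call takes 0.05 s, during which the arm holds its last target. There are 200 camera calls.

## Task

Put the loose measuring cup away on a snap hook under the left end of the small wooden counter shelf. Of the two free hooks there one gate has lost its spring and stays where it is pushed: try them, leave the dead gate standing clearly open as a warning, and push the cup's eye in past the gate of the sound hook until it snaps shut behind it. Pull the eye firmly back up and out against the inside of the closed gate to make sure that it holds, then let the cup hang there; do not shove the tin or the mug about.

Things in the scene. Friction and masses are not known exactly. Their poses are not given: they have to be found in the camera images.
- cup: the loose steel measuring cup, standing upright on the worktop: 66 mm across, 48 mm high, 110 to 180 g, 179 mm long with its handle. Origin at the centre of its underside; z up out of its mouth; the straight level handle points along its own +x and ends in a wire eye
- cup_grip (a point): middle of the black handle grip of the loose cup, half-way up it: 74 mm along +x from the cup's centre, 42 mm above its underside. The grip is 18 mm wide (y), 12 mm thick (z) and runs from 30 mm before to 30 mm beyond this point; the cup's rim begins 41 mm before it. Axes as the cup's
- cup_eye (a point): centre of the wire eye at the end of the handle, 51 mm beyond cup_grip along +x: a ring of 6 mm wire, 30 mm inside and 42 mm outside, lying in the handle's plane (the cup's xy plane). Axes as the cup's
- cup_eye_end (a point): middle of the eye's wire at its far end, 18 mm beyond cup_eye along +x. This stretch of wire has to press the gate open, and in the end rests in the bow of the hook, 6.5 mm above the hook's origin. Axes as the cup's
- hook_1: one of two like, fixed, free snap hooks under the shelf's left end, 80 mm apart, either may be in front. Origin: lowest point of its bow (wire centre), 205 mm above the worktop. Axes: x away from the shelf's front, y left out of its mouth, z up. 7 mm wire in the yz plane: straight back at y -16 mm, round bow, front rising at y 16 mm to the tip, whose top is at z 30.5 mm
- hook_2: the other free snap hook, of the same make. To clip an eye in: it comes from +y over the tip (the tip comes up through the ring), its far wire at z 34 to 44 mm pressing the gate inwards to y about 2 mm, then goes down behind the tip into the bow; below z 15 mm the gate can shut over it. With the gate shut the wire has room inside from y -9 to 3 mm
- gate_1 (a joint): angle of the gate of hook_1, a 6 mm bar hanging when shut from its hinge at y 9, z 62 mm of the hook to z 20 mm, its end just inside the tip. 0 shut; grows as its lower end is pressed inwards (-y), to 0.62 rad at most; cannot open outwards. A sound gate takes about 2 N on the eye to start and 4 N to open wide, and springs shut by itself
- gate_2 (a joint): angle of the gate of hook_2, as gate_1. One of the two gates has lost its spring and looks the same when shut: it gives way at about 0.3 N and stays where it is pushed (left at more than 0.12 rad it counts as standing open). Which one is to be found out by trying
- shelf: the fixed wooden counter shelf; origin on the worktop under its board, axes as the hooks'. Free hooks at x -80 and 0, y 98 mm; from a third at x 84 a larger cup hangs. The board (220 x 326 x 16 mm) is 82 mm above the hooks' origins and juts 58 mm left of them, so come from the left with the gripper leaning 30 to 45 degrees (wrist to the left). A side panel is 28 mm right of them
- tin_mid (a point): middle of a loose round tin, 57 mm across, 72 mm high, standing on the worktop; leave it alone
- mug_mid (a point): middle of a loose white mug, 78 mm across, 97 mm high, standing on the worktop; leave it alone

How it is judged:
By the outcome, as a careful person would: the job done as asked, in the order asked, and still so for the second after the job is handed in, with the robot touching nothing.
It also fails if it takes over 70 s, if anything falls off the work surface, if the arm or the gripper's body presses on something with over 40 N, if the wrist force passes 120 N, or if a joint passes its speed limit or range.

## Working session

There is one attempt and no reset: what is moved stays moved. The work goes in short steps, Python scripts to look and compute and a tool call to move; the robot and the scene stay as the last step left them, time stands still between calls to the robot, and variables do not carry over. Pictures are saved under pics/ and viewed, at most 10 in all, crops included, and the job is handed in when it is done.

Besides the shell and the picture viewer there is one more tool, called in YAML: its name, and indented under it one key for each argument. step_arm: Moves the arm, as the interface text tells. Its arguments: {"type":"object","properties":{"rows":{"type":"array"},"grip_force":{"type":"number"}},"required":["rows"]}

```bash
mkdir -p pics; ls; python3 - <<'E'
from cell import bot
import cv2, numpy as np
o=bot.get_obs(); print(o)
ims=[]
for c in ["scene","side","wrist"]:
    d=bot.read_camera(c); cv2.imwrite(f"pics/{c}0.png",d["image"][:,:,::-1])
    print(c,{k:np.round(v,4).tolist() if not np.isscalar(v) else v for k,v in d.items() if k!="image"})
    for n in ["cup","cup_grip","cup_eye","cup_eye_end","hook_1","gate_1","shelf","tin_mid","mug_mid"]:
        print(n,[(np.round(r["uv"],1).tolist(),round(r["confidence"],2)) for r in bot.spot_in(n,c)][:4])
E
```

```text
pics
{'t': 0.0, 'q': array([ 6.78555161e+01,  5.26443410e+00,  7.05814813e+01, -6.50407468e-04,
        1.04265341e+02, -3.24786961e+00]), 'qd': array([-0.10600272, -0.01785459,  0.19045658,  0.01348013, -0.03323238,
       -0.01933401]), 'joint_efforts': array([ 8.11487025e-04, -4.58742571e+01, -4.18011546e+01, -3.47835783e-05,
        1.19693804e-02,  1.61208540e-06]), 'position': array([0.19426451, 0.56754362, 0.30274079]), 'orientation': array([-1.79888886e+02, -5.67366374e-03,  1.61103221e+02]), 'force': array([ 0.76862327,  0.41330518, -0.47170841]), 'wrist_torque': array([-0.00265465,  0.02114423,  0.04382088]), 'grasp_force': 0.0, 'width': 0.08525118678131104}
scene {'fx': 541.3666820517373, 'fy': 541.3666820517373, 'cx': 316.3774639698657, 'cy': 239.14026734583453, 'R': [[-0.7471, -0.6646, 0.0122], [-0.3341, 0.3596, -0.8713], [0.5746, -0.655, -0.4907]], 't': [0.335, 0.2991, 1.0614]}
cup [([230.1, 343.4], 0.94)]
cup_grip [([227.8, 337.0], 0.83)]
cup_eye [([229.3, 339.4], 0.66)]
cup_eye_end [([226.8, 340.3], 0.79)]
hook_1 []
gate_1 []
shelf [([331.9, 237.1], 0.68)]
tin_mid []

[... 310 characters left out ...]
373.9], 0.76), ([337.0, 171.1], 0.49)]
cup_eye [([320.2, 375.1], 0.79)]
cup_eye_end [([322.6, 375.6], 0.72)]
hook_1 [([336.1, 171.2], 0.56), ([299.8, 172.9], 0.49), ([249.2, 354.3], 0.21)]
gate_1 []
shelf []
tin_mid [([251.0, 353.7], 0.67)]
mug_mid [([398.9, 200.0], 0.77)]
wrist {'fx': 371.64829954431775, 'fy': 371.64829954431775, 'cx': 321.58942125206755, 'cy': 244.49729294775898, 'mount': [[0.001, -0.965, -0.2623, 0.0647], [1.0, 0.0012, -0.0006, 0.0004], [0.0009, -0.2623, 0.965, -0.07], [0.0, 0.0, 0.0, 1.0]]}
cup []
cup_grip [([125.8, 464.5], 0.38)]
cup_eye [([128.4, 462.8], 0.54)]
cup_eye_end [([126.6, 464.4], 0.41)]
hook_1 []
gate_1 [([126.9, 465.5], 0.19)]
shelf []
tin_mid []
mug_mid []
```

View pics/scene0.png

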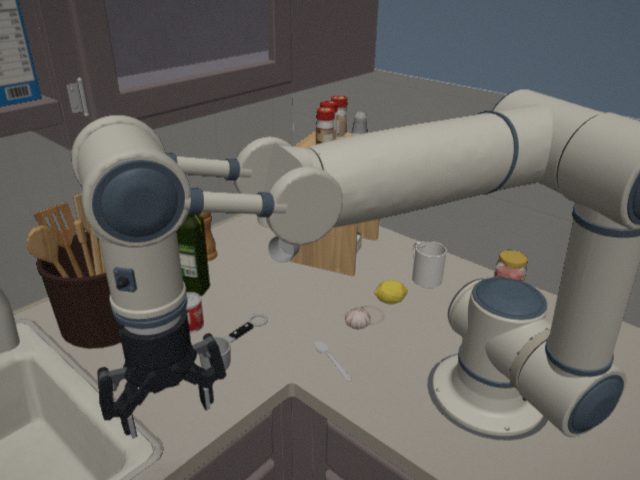

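View pics/side0.png

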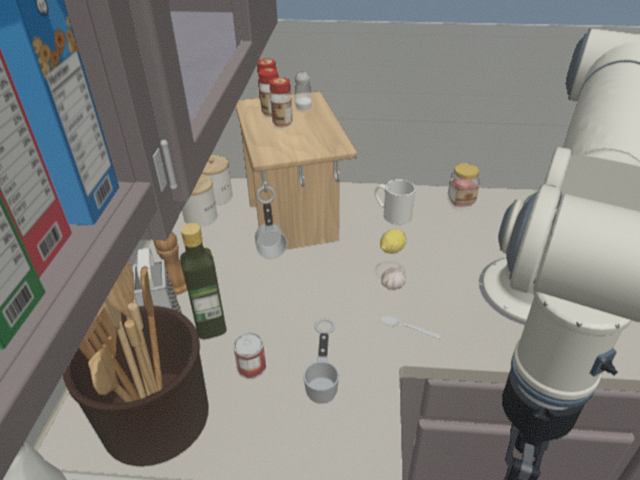

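The side view shows the loose cup at (321,380) with its grip at (324,343) and eye at (324,326). The free hooks are at about (301,172) and (337,170), the hanging cup at (268,200), the tin at (250,354) and the mug at (399,200). In the scene view the arm hides the hooks.

```bash
cat > h.py <<'E'
from cell import bot
import cv2, numpy as np
from scipy.spatial.transform import Rotation as Ro
def ray(d,uv):
    v=np.array([(uv[0]-d["cx"])/d["fx"],(uv[1]-d["cy"])/d["fy"],1.]); R=np.array(d["R"]); return -R.T@d["t"], R.T@v
def atz(d,uv,z):
    c,v=ray(d,uv); return c+v*(z-c[2])/v[2]
def proj(d,X):
    p=np.array(d["R"])@X+d["t"]; return np.array([d["fx"]*p[0]/p[2]+d["cx"],d["fy"]*p[1]/p[2]+d["cy"]])
E
python3 - <<'E'
from h import *
s=bot.read_camera("side"); im=s["image"][:,:,::-1]
for n in ["hook_1","cup","cup_eye"]:
    for r in bot.trace(n,"side"):
        p=r["pixels"]; ys,xs=np.where(p); print(n,r["confidence"],r["uv"],xs.min(),xs.max(),ys.min(),ys.max())
for n,uv,z in [("cuprim",(321,375),.048),("grip",(324,343),.045),("eye",(324,326),.042),("tin",(250,345),.072),("mug",(399,190),.097),("hA",(301,183),.205),("hB",(337,181),.205)]:
    print(n,np.round(atz(s,uv,z),4))
c=np.hstack([cv2.resize(im[130:220,230:360],None,fx=6,fy=6,interpolation=cv2.INTER_CUBIC)])
cv2.imwrite("pics/c1.png",c)
c2=cv2.resize(im[310:410,270:370],None,fx=6,fy=6,interpolation=cv2.INTER_CUBIC); cv2.imwrite("pics/c2.png",c2)
E
```

```text
hook_1 0.58 [299.0, 174.8] 299 304 166 186
cup 0.58 [321.5, 376.3] 304 338 317 402
cup_eye 0.56 [322.8, 374.6] 305 338 318 402
cuprim [0.4539 0.3095 0.048 ]
grip [0.4553 0.2313 0.045 ]
eye [0.4594 0.1847 0.042 ]
tin [0.5915 0.2695 0.072 ]
mug [ 0.3029 -0.2423  0.097 ]
hA [ 0.5335 -0.0902  0.205 ]
hB [ 0.4534 -0.1042  0.205 ]
```

View pics/c1.png

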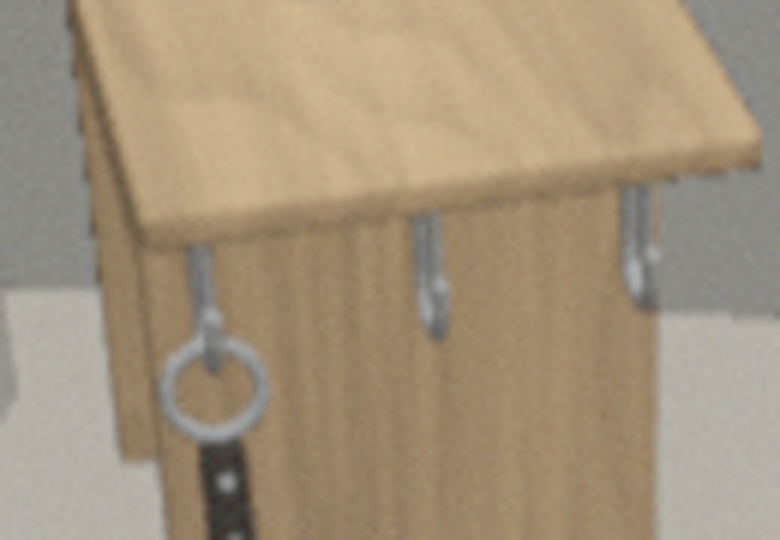

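View pics/c2.png

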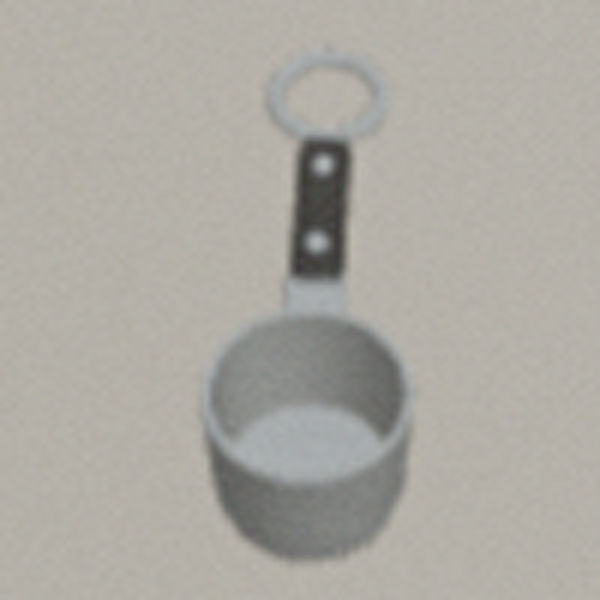

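The crops put the bow bottoms at about (303,186), (337.5,181) and (265,192). The eye's centre is at (324.7,326.2), the grip's top at (323.8,344.5) and the rim's centre at (321.1,376).

```bash
cat > fit.py <<'E'
from h import *
from scipy.optimize import least_squares
s=bot.read_camera("side")
def T(p,X): 
    c,n=np.cos(p[2]),np.sin(p[2]); return np.array([p[0]+c*X[0]-n*X[1],p[1]+n*X[0]+c*X[1],X[2]])
pts=[((.125,0,.042),(324.7,326.2)),((.074,0,.048),(323.8,344.5)),((0,0,.048),(321.1,376))]
r=least_squares(lambda p:np.concatenate([proj(s,T(p,X))-u for X,u in pts]),[.45,.31,-1.5],x_scale=[.01,.01,.1]); print("cup",r.x,np.degrees(r.x[2]),r.fun.round(2))
def low(p,hx):
    a=np.linspace(-np.pi,0,60); P=[proj(s,T(p,(hx,.098+.0195*np.cos(t),.205+.016+.0195*np.sin(t)))) for t in a]
    return max(P,key=lambda q:q[1])
obs=[(0,(303,186.2)),(-.08,(337.5,181.2)),(.084,(265.3,191.7))]
r2=least_squares(lambda p:np.concatenate([low(p,h)-u for h,u in obs]),[.53,-.19,.1],x_scale=[.01,.01,.1],diff_step=1e-3); print("shelf",r2.x,np.degrees(r2.x[2]),r2.fun.round(2))
for h in (0,-.08): print("hook",h,T(r2.x,(h,.098,.205)))
# board edge check
print("board left edge bottom", proj(s,T(r2.x,(-.11,.156,.287))),proj(s,T(r2.x,(.11,.156,.287))))
E
python3 fit.py; sed -i 's/^s=.*/&/' fit.py
python3 - <<'E'
from h import *
d=bot.read_camera("scene")
print(proj(d,np.array([.4594,.1847,.042])), proj(d,np.array([.4553,.235,.048])))
im=d["image"][300:380,190:290,::-1]; cv2.imwrite("pics/c3.png",cv2.resize(im,None,fx=6,fy=6,interpolation=cv2.INTER_CUBIC))
E
```

```text
cup [ 0.45331855  0.31119625 -1.53784114] -88.1118069502501 [ 0.19  0.43 -0.33 -0.17  0.14 -0.2 ]
shelf [ 0.56336261 -0.18043608  0.33320227] 19.0910838403453 [-0.16  0.04 -0.02  0.02  0.19 -0.04]
hook 0 [ 0.53130967 -0.0878261   0.205     ]
hook -0.08 [ 0.45570968 -0.11399177  0.205     ]
board left edge bottom [357.35552325 157.77707628] [253.27841605 172.05200218]
[256.72853886 319.36225925] [240.42080277 328.76548681]
```

View pics/c3.png

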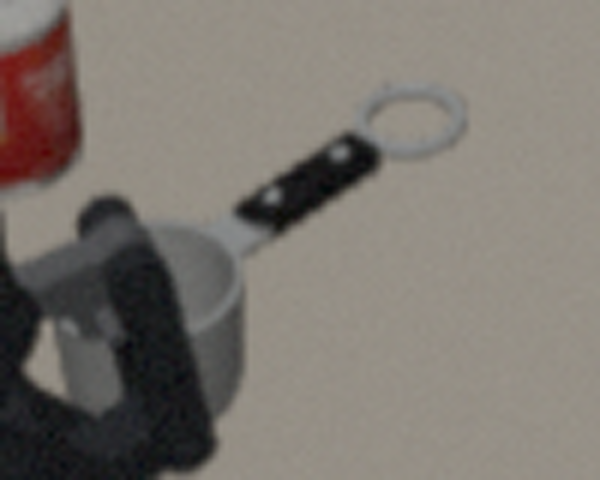

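```bash
cat >> h.py <<'E'
def target(grasp,yaw_d,lean,back=0.0,flip=1):
    "TCP pose: grasp point in world, d=handle yaw deg, lean deg, back off along tool z"
    a,b=np.radians(yaw_d),np.radians(lean); d=np.array([np.cos(a),np.sin(a),0]); Z=np.array([0,0,1.])
    z=-np.cos(b)*Z+np.sin(b)*d; x=flip*(-np.cos(b)*d-np.sin(b)*Z); R=np.c_[x,np.cross(z,x),z]
    return np.asarray(grasp)-z*(.054+back),R
def rel(p,R,o=None):
    o=o or bot.get_obs(); R0=Ro.from_euler("xyz",o["orientation"],degrees=True).as_matrix()
    return (R0.T@(p-o["position"])).round(4).tolist(), Ro.from_matrix(R0.T@R).as_rotvec(degrees=True).round(1).tolist()
E
python3 - <<'E'
from h import *
from fit import T,least_squares,s
d=bot.read_camera("scene")
o=[(s,(.125,0,.042),(324.7,326.2)),(s,(.074,0,.048),(323.8,344.5)),(s,(0,0,.048),(321.1,376)),(d,(.125,0,.042),(258.8,320)),(d,(.074,0,.048),(241.7,330.3))]
r=least_squares(lambda p:np.concatenate([proj(c,T(p,X))-u for c,X,u in o]),[.45,.31,-1.5],x_scale=[.01,.01,.1])
print(r.x,np.degrees(r.x[2]),r.fun.round(2))
for f in (1,-1): print(f,rel(*target(T(r.x,(.066,0,.042)),np.degrees(r.x[2]),38,.06,f)))
E
```

```text
cup [ 0.45331855  0.31119625 -1.53784114] -88.1118069502501 [ 0.19  0.43 -0.33 -0.17  0.14 -0.2 ]
shelf [ 0.56336261 -0.18043608  0.33320227] 19.0910838403453 [-0.16  0.04 -0.02  0.02  0.19 -0.04]
hook 0 [ 0.53130967 -0.0878261   0.205     ]
hook -0.08 [ 0.45570968 -0.11399177  0.205     ]
board left edge bottom [357.35552325 157.77707628] [253.27841605 172.05200218]
[ 0.45292949  0.31005404 -1.54982849] -88.7986313597954 [ 1.17  0.04  0.37 -0.6   0.41 -0.7  -0.99  0.18 -1.4  -1.13]
1 ([-0.3267, -0.1561, 0.172], [23.1, -33.1, 67.2])
-1 ([-0.3267, -0.1561, 0.172], [36.3, 25.4, -105.5])
```

step_arm:
  rows:
    - [-0.15,-0.08,0.02,10,-14,30,1]
    - [-0.3,-0.15,0.05,20,-30,60,1]
    - [-0.327,-0.156,0.15,23.1,-33.1,67.2,1]
    - [-0.327,-0.156,0.172,23.1,-33.1,67.2,1]
    - [-0.327,-0.156,0.172,23.1,-33.1,67.2,1]
    - [-0.327,-0.156,0.172,23.1,-33.1,67.2,1]
    - [-0.327,-0.156,0.172,23.1,-33.1,67.2,1]
    - [-0.327,-0.156,0.172,23.1,-33.1,67.2,1]

```text
t: 2.9
position: [0.4538, 0.312, 0.1285]
orientation: [-179.8, 38.3, 91.0]
force: [0.5, 0.3, 0.7]
width: 0.0853
grasp_force: 0.0
```

```bash
cat >> h.py <<'E'
def wproj(d,o,X):
    R0=Ro.from_euler("xyz",o["orientation"],degrees=True).as_matrix(); M=np.array(d["mount"])
    c=M[:3,:3].T@(R0.T@(np.asarray(X)-o["position"])-M[:3,3]); th=np.arctan2(np.hypot(*c[:2]),c[2]); u=c[:2]/np.hypot(*c[:2])
    return (np.array([d["cx"],d["cy"]])+d["fx"]*th*u).round(1)
E
python3 - <<'E'
from h import *
o=bot.get_obs(); d=bot.read_camera("wrist"); im=d["image"][:,:,::-1].copy()
a=-1.54983
for x,z in [(.125,.042),(.074,.048),(.044,.048),(.104,.048),(.143,.042),(0,.048)]:
    X=[.45293+np.cos(a)*x,.31005+np.sin(a)*x,z]; p=wproj(d,o,X); print(x,p); cv2.circle(im,tuple(int(v) for v in p),2,(0,0,255),-1)
cv2.imwrite("pics/w1.png",im)
E
```

```text
0.125 [318.8 323.3]
0.074 [317.6 293.8]
0.044 [316.7 262.1]
0.104 [318.3 318. ]
0.143 [319.1 333.9]
0 [314.9 194.7]
```

View pics/w1.png

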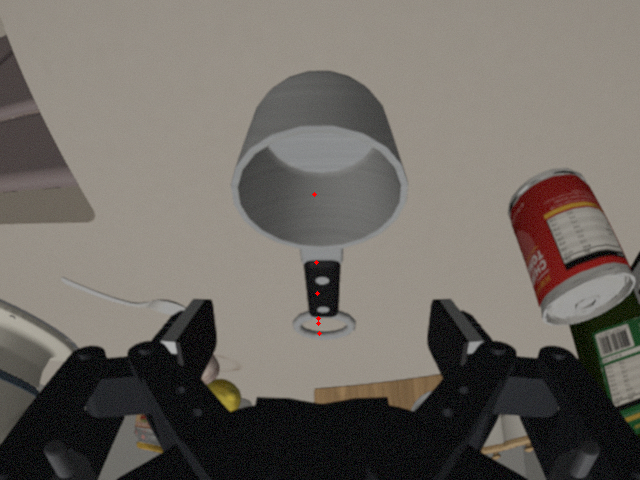

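Wrist view: the handle lies on the tool's centre line, with the grip at (322,288) and the eye at (324,323). The tin at (570,245) is clear. I'll advance straight ahead and close.

step_arm:
  rows:
    - [0,0,0.03,0,0,0,1]
    - [0,0,0.06,0,0,0,0.7]
    - [0,0,0.06,0,0,0,0.3]
    - [0,0,0.06,0,0,0,0]
    - [0,0,0.06,0,0,0,0]
    - [0,0,0.06,0,0,0,0]
    - [0,0,0.06,0,0,0,0]
  grip_force: 80

```text
t: 3.82
position: [0.4545, 0.2782, 0.086]
orientation: [179.8, 37.9, 91.1]
force: [0.7, 2.6, 5.2]
width: 0.0168
grasp_force: 78.6
```

```bash
python3 - <<'E'
from h import *
o=bot.get_obs(); print(o["t"],o["position"],o["orientation"],o["force"],o["width"],o["grasp_force"])
# cup pose rel tool assumed: level at z; check eye with side cam
d=bot.read_camera("side"); print([ (r["uv"],r["confidence"]) for r in bot.spot_in("cup_eye","side")])
d2=bot.read_camera("wrist"); im=np.hstack([cv2.resize(d["image"][300:420,260:380],(480,480)),cv2.resize(d2["image"][140:380,220:420],(320,384))[:480] if 0 else np.pad(cv2.resize(d2["image"][180:380,240:400],(320,400)),((0,80),(0,0),(0,0)))])
cv2.imwrite("pics/g1.png",im[:,:,::-1])
E
```

```text
3.825 [0.45450844 0.27819448 0.08602697] [179.79732707  37.87421502  91.11792159] [0.67978779 2.60330895 5.23257792] 0.016801580511375886 78.58007423579693
[([323.7, 395.9], 0.53)]
```

View pics/g1.png

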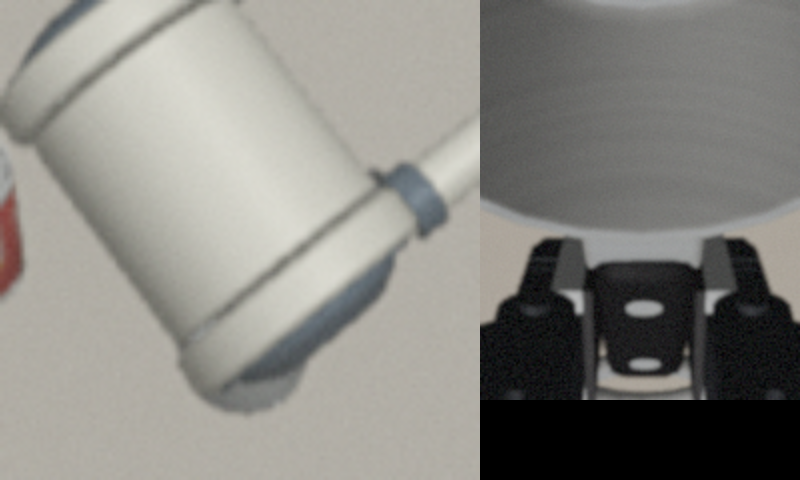

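The handle is held between the pads (width 16.8 mm, 79 N). Next I'll lift and go to the left of the front hook.

```bash
cat >> h.py <<'E'
HOOK={"A":np.array([.5313,-.0878,.205]),"B":np.array([.4557,-.1140,.205])}; SY=19.1
L,DZ=.078,-.0014   # eye end beyond grasp point along handle, height offset
a_=np.radians(SY); SR=np.array([[np.cos(a_),-np.sin(a_),0],[np.sin(a_),np.cos(a_),0],[0,0,1]])
def hk(h,y,z,x=0,lean=38,tilt=0):
    "TCP for eye end at (x,y,z) of hook, cup level"
    return target(HOOK[h]+SR@np.array([x,y+L,z-DZ]),SY-90,lean)
E
python3 - <<'E'
from h import *
o=bot.get_obs(); print(rel(o["position"]+[0,0,.05],Ro.from_euler("xyz",o["orientation"],degrees=True).as_matrix()))
print(rel(*hk("B",.06,.039)), hk("B",.06,.039)[0])
E
```

```text
([-0.0307, 0.0001, -0.0395], [0.0, 0.0, 0.0])
([-0.3049, -0.0592, -0.0189], [-10.8, -0.1, -14.2]) [0.39966534 0.04781846 0.28795258]
```

step_arm:
  rows:
    - [-0.03,0,-0.039,0,0,0,0]
    - [-0.09,-0.015,-0.07,-3,0,-4,0]
    - [-0.14,-0.03,-0.06,-6,0,-8,0]
    - [-0.19,-0.04,-0.05,-10.8,0,-14.2,0]
    - [-0.24,-0.05,-0.035,-10.8,0,-14.2,0]
    - [-0.28,-0.055,-0.025,-10.8,0,-14.2,0]
    - [-0.305,-0.059,-0.019,-10.8,0,-14.2,0]
    - [-0.305,-0.059,-0.019,-10.8,0,-14.2,0]

```text
t: 4.97
position: [0.3994, 0.0464, 0.288]
orientation: [-179.9, 37.9, 109.0]
force: [0.0, 0.5, -2.0]
width: 0.0164
grasp_force: 78.5
```

```bash
cat > look.py <<'E'
from h import *
import sys
o=bot.get_obs(); print(round(o["t"],2),o["position"].round(4),o["orientation"].round(1),o["force"].round(2),o["width"].round(4),o["grasp_force"].round(0))
w=bot.read_camera("wrist"); s=bot.read_camera("side"); c=bot.read_camera("scene")
np.savez("pics/last.npz",w=w["image"],s=s["image"],c=c["image"])
for k,v in (("w",w),("s",s),("c",c)): cv2.imwrite(f"pics/{sys.argv[1]}_{k}.png",v["image"][:,:,::-1])
W=w["image"][200:440,180:460]; S=s["image"][120:300,220:460]; C=c["image"][140:340,200:400]
t=np.hstack([cv2.resize(W,(466,400)),cv2.resize(C,(320,320))if 0 else cv2.resize(C[:,:167],(334,400))])
b=cv2.resize(S,(266,200))
cv2.imwrite(f"pics/{sys.argv[1]}.png",np.vstack([t])[:,:,::-1])
for h in "AB": print(h,"tip",wproj(w,o,HOOK[h]+SR@[0,.016,.0305]),"bow",wproj(w,o,HOOK[h]),"hinge",wproj(w,o,HOOK[h]+SR@[0,.009,.062]),"gate end",wproj(w,o,HOOK[h]+SR@[0,.009,.020]),"side tip",proj(s,HOOK[h]+SR@[0,.016,.0305]).round(1),"scene",proj(c,HOOK[h]+SR@[0,.016,.0305]).round(1))
E
python3 look.py p1; python3 - <<'E'
import cv2,numpy as np
w=cv2.imread("pics/p1_w.png");s=cv2.imread("pics/p1_s.png") if 0 else cv2.imread("pics/p1_s.png");c=cv2.imread("pics/p1_c.png")
a=np.hstack([cv2.resize(w,(400,300)),cv2.resize(s[120:300,220:460],(400,300))]);b=np.hstack([w[300:450,220:420].repeat(2,0).repeat(2,1),cv2.resize(c[130:355,170:470],(400,300))])
cv2.imwrite("pics/p1m.png",np.vstack([a,b]))
E
```

```text
Traceback (most recent call last):
  File "look.py", line 3, in <module>
    o=bot.get_obs(); print(round(o["t"],2),o["position"].round(4),o["orientation"].round(1),o["force"].round(2),o["width"].round(4),o["grasp_force"].round(0))
                                                                                                                ^^^^^^^^^^^^^^^^
AttributeError: 'float' object has no attribute 'round'
[ WARN:0@0.007] global loadsave.cpp:275 findDecoder imread_('pics/p1_w.png'): can't open/read file: check file path/integrity
[ WARN:0@0.007] global loadsave.cpp:275 findDecoder imread_('pics/p1_s.png'): can't open/read file: check file path/integrity
[ WARN:0@0.007] global loadsave.cpp:275 findDecoder imread_('pics/p1_c.png'): can't open/read file: check file path/integrity
Traceback (most recent call last):
cv2.error: OpenCV(4.12.0) /io/opencv/modules/imgproc/src/resize.cpp:4208: error: (-215:Assertion failed) !ssize.empty() in function 'resize'
```

```bash
sed -i 's/o\["width"\].round(4),o\["grasp_force"\].round(0)/round(o["width"],4)/; /^W=/,/^cv2.imwrite(f"pics\/{sys.argv\[1\]}.png"/d' look.py
cat >> look.py <<'E'
f=lambda v:v["image"][:,:,::-1]
w,s,c=f(w),f(s),f(c)
a=np.hstack([cv2.resize(w,(400,300)),cv2.resize(s[120:300,220:460],(400,300))]);b=np.hstack([w[300:450,220:420].repeat(2,0).repeat(2,1),cv2.resize(c[130:355,170:470],(400,300))])
cv2.imwrite(f"pics/{sys.argv[1]}m.png",np.vstack([a,b]))
E
python3 look.py p1
```

```text
4.97 [0.3994 0.0464 0.288 ] [-179.9   37.9  109. ] [ 0.03  0.49 -2.  ] 0.0164
A tip [435.7 381.4] bow [425.4 349.6] hinge [437.5 426.5] gate end [431.5 370.4] side tip [302.9 175.7] scene [313.5 194. ]
B tip [320.9 385.6] bow [321.1 352.2] hinge [320.9 432.1] gate end [321. 374.] side tip [338.2 170.7] scene [345.  199.8]
```

View pics/p1m.png

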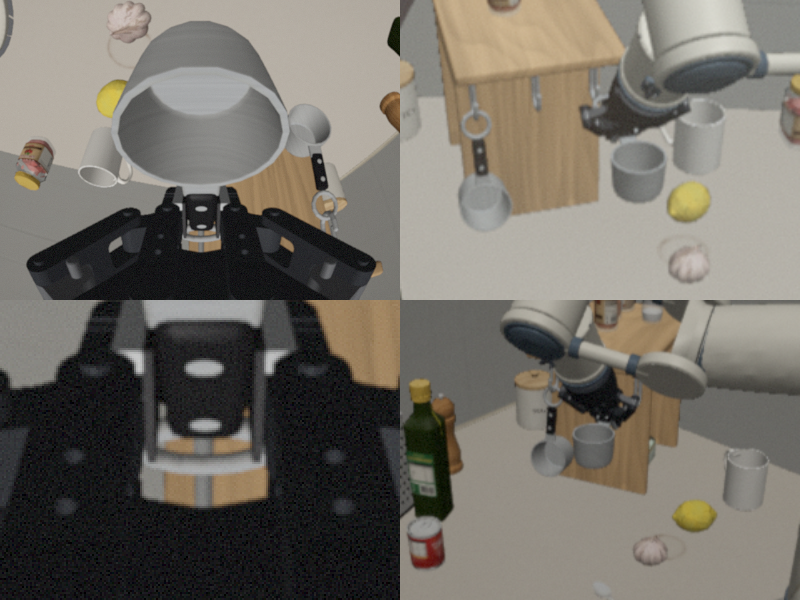

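The wrist crop shows the eye and hook B's wire both at about column 321.5, so they are aligned sideways. The hanging cup, tin and mug are clear. Next is the approach over the tip.

```bash
python3 - <<'E'
from h import *
for y in (.02,.012,.006): print(y,rel(*hk("B",y,.039)))
o=bot.get_obs(); w=bot.read_camera("wrist")
g=o["position"]+.054*Ro.from_euler("xyz",o["orientation"],degrees=True).as_matrix()[:,2]; d=-SR[:,1]
for k in (.0,.010,L-.018,L-.003,L,L+.003): print(k,wproj(w,o,g+d*k+[0,0,DZ]))
E
```

```text
0.02 ([-0.0327, -0.0, 0.0233], [-0.2, -0.1, 0.1])
0.012 ([-0.039, -0.0, 0.0282], [-0.2, -0.1, 0.1])
0.006 ([-0.0437, 0.0, 0.0319], [-0.2, -0.1, 0.1])
0.0 [317.2 324.1]
0.01 [317.4 334.4]
0.06 [318.3 371.3]
0.075 [318.5 379.2]
0.078 [318.6 380.6]
0.081 [318.6 382. ]
```

step_arm:
  rows:
    - [-0.016,0,0.012,0,0,0,0]
    - [-0.0327,0,0.0233,0,0,0,0]
    - [-0.0327,0,0.0233,0,0,0,0]
    - [-0.0327,0,0.0233,0,0,0,0]

```text
t: 5.68
position: [0.4127, 0.0102, 0.2883]
orientation: [-179.7, 37.9, 109.3]
force: [-0.2, 0.1, -2.4]
width: 0.0167
grasp_force: 78.5
```

step_arm:
  rows:
    - [-0.0055,0,0.0043,0,0,0,0]
    - [-0.011,0,0.0086,0,0,0,0]
    - [-0.011,0,0.0086,0,0,0,0]

```text
t: 6.05
position: [0.4175, -0.0037, 0.2885]
orientation: [-179.8, 37.9, 109.2]
force: [1.0, 3.6, -3.9]
width: 0.0169
grasp_force: 78.7
```

```bash
python3 look.py p2
```

```text
6.05 [ 0.4175 -0.0037  0.2885] [-179.8   37.9  109.2] [ 0.95  3.6  -3.95] 0.0169
A tip [458.6 355.4] bow [443.4 320. ] hinge [461.8 410.8] gate end [452.3 343.2] side tip [302.9 175.7] scene [313.5 194. ]
B tip [318.8 360. ] bow [319.3 322.3] hinge [318.5 418.2] gate end [319.  346.9] side tip [338.2 170.7] scene [345.  199.8]
```

View pics/p2m.png

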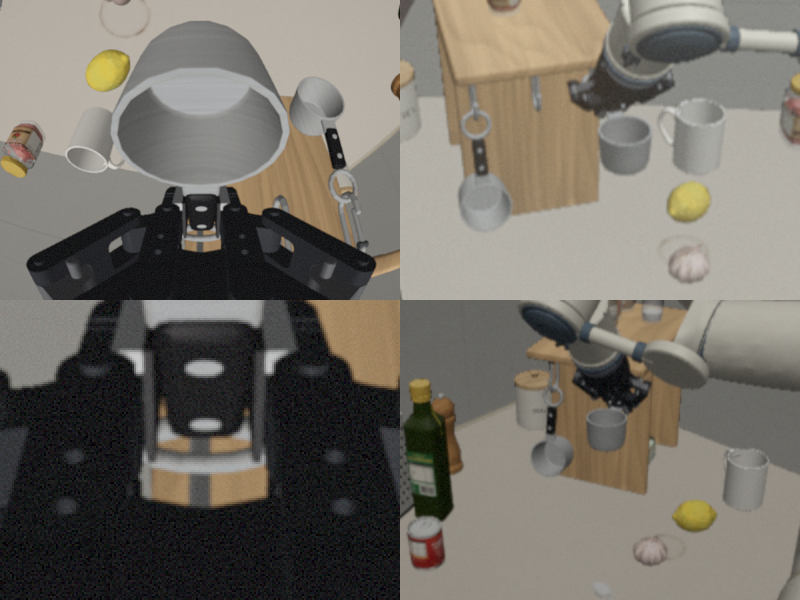

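The eye met a resistance of about 3.7 N along +y, so gate B behaves like a sprung gate. I'll withdraw and try A for comparison.

```bash
python3 - <<'E'
from h import *
print(rel(*hk("B",.06,.039)),rel(*hk("A",.06,.039)),rel(*hk("A",.02,.039)),hk("B",.0,.039)[0])
E
```

```text
([0.0432, 0.0, -0.0329], [-0.2, -0.1, 0.1]) ([0.043, 0.08, -0.0332], [-0.2, -0.1, 0.1]) ([0.0115, 0.08, -0.0086], [-0.2, -0.1, 0.1]) [ 0.41929841 -0.00887848  0.28795258]
```

step_arm:
  rows:
    - [0.02,0,-0.015,0,0,0,0]
    - [0.043,0,-0.033,0,0,0,0]
    - [0.043,0.03,-0.033,0,0,0,0]
    - [0.043,0.08,-0.033,0,0,0,0]
    - [0.043,0.08,-0.033,0,0,0,0]
    - [0.0115,0.08,-0.0086,0,0,0,0]
    - [0.0115,0.08,-0.0086,0,0,0,0]
    - [0.0115,0.08,-0.0086,0,0,0,0]

```text
t: 7.2
position: [0.4877, 0.0356, 0.2889]
orientation: [-179.8, 38.0, 109.1]
force: [0.4, -0.7, -1.9]
width: 0.0168
grasp_force: 78.8
```

```bash
python3 - <<'E'
from h import *
o=bot.get_obs(); print(o["t"],o["position"],o["force"])
print(rel(*hk("A",.004,.039)))
s=bot.read_camera("side"); 
p=proj(s,HOOK["B"]); print(p)
for n in ("s",): pass
cv2.imwrite("pics/q1_s.png",s["image"][:,:,::-1])
w=bot.read_camera("wrist"); cv2.imwrite("pics/q1_w.png",w["image"][:,:,::-1])
# hook detections in wrist / column of hook wire seen through the ring
g=w["image"][388:398,285:360].mean(2).mean(0).round(0).astype(int); print(g.tolist())
E
```

```text
7.2 [0.48772024 0.03558823 0.28894477] [ 0.43273291 -0.72057493 -1.9439941 ]
([-0.0117, 0.0008, 0.0104], [-0.2, -0.0, -0.0])
[336.28534411 178.64979399]
[33, 23, 24, 18, 39, 74, 106, 121, 124, 126, 125, 125, 124, 124, 123, 122, 126, 126, 125, 125, 123, 125, 126, 127, 127, 126, 125, 125, 127, 127, 123, 114, 113, 116, 115, 115, 111, 107, 98, 91, 91, 99, 111, 121, 127, 129, 130, 130, 130, 129, 128, 125, 126, 125, 124, 122, 123, 121, 121, 123, 129, 132, 133, 133, 133, 131, 128, 116, 84, 43, 21, 26, 28, 33, 32]
```

step_arm:
  rows:
    - [-0.006,0,0.005,0,0,0,0]
    - [-0.012,0,0.01,0,0,0,0]
    - [-0.012,0,0.01,0,0,0,0]

```text
t: 7.68
position: [0.4934, 0.0206, 0.2878]
orientation: [-179.7, 38.0, 109.2]
force: [-0.4, -0.9, -1.3]
width: 0.0167
grasp_force: 78.9
```

```bash
python3 - <<'E'
from h import *
for i in range(4):
    o=bot.get_obs(); print(o["t"],o["position"].round(4),o["force"].round(2),(SR.T@o["force"]).round(2)); bot.read_camera("side")
print("y_end,z:",(SR.T@(o["position"]-hk("A",0,.039)[0])).round(4))
print(rel(*hk("A",.0,.039)),rel(*hk("A",.06,.039)))
E
```

```text
7.675 [0.4934 0.0206 0.2878] [-0.4  -0.88 -1.25] [-0.66 -0.7  -1.25]
7.725 [0.4933 0.0208 0.2878] [ 0.27 -0.48 -1.54] [ 0.1  -0.54 -1.54]
7.775 [0.4933 0.0209 0.2878] [-0.15  1.24 -1.52] [ 0.27  1.22 -1.52]
7.825 [0.4933 0.0211 0.2878] [ 0.25 -0.11 -1.49] [ 0.2  -0.18 -1.49]
y_end,z: [-0.0002  0.0041 -0.0001]
([-0.0033, 0.0002, 0.0024], [-0.2, -0.0, 0.1]) ([0.044, 0.0001, -0.0345], [-0.2, -0.0, 0.1])
```

A gave no resistance over the same travel, so A is the dead gate; it now stands at about 0.4 rad. I'll withdraw and go back to B.

step_arm:
  rows:
    - [0.02,0,-0.0155,0,0,0,0]
    - [0.044,0,-0.0345,0,0,0,0]
    - [0.044,-0.03,-0.0345,0,0,0,0]
    - [0.044,-0.08,-0.0345,0,0,0,0]
    - [0.044,-0.08,-0.0345,0,0,0,0]
    - [0.012,-0.08,-0.0095,0,0,0,0]
    - [0.012,-0.08,-0.0095,0,0,0,0]
    - [0.012,-0.08,-0.0095,0,0,0,0]

```text
t: 8.88
position: [0.4129, 0.0097, 0.2883]
orientation: [-179.7, 37.9, 109.2]
force: [0.9, 0.3, -1.5]
width: 0.0168
grasp_force: 79.2
```

```bash
python3 - <<'E'
from h import *
o=bot.get_obs(); print(o["t"],o["position"],o["force"],(SR.T@(o["position"]-hk("B",0,0)[0])).round(4))
for y,z in ((0,.039),(0,.022),(0,.008)): print(rel(*hk("B",y,z)))
w=bot.read_camera("wrist"); print([(np.round(r["uv"]),round(r["confidence"],2)) for r in bot.spot_in("gate_1","wrist")], [(np.round(r["uv"]),round(r["confidence"],2)) for r in bot.spot_in("hook_1","wrist")],wproj(w,o,HOOK["A"]))
cv2.imwrite("pics/q2_w.png",w["image"][:,:,::-1])
E
```

```text
8.875 [0.41294764 0.00972321 0.28825451] [ 0.89287518  0.29142963 -1.52775018] [0.0001 0.0197 0.0393]
([-0.0153, -0.0001, 0.0123], [-0.2, -0.1, 0.0])
([-0.0049, 0.0, 0.0257], [-0.2, -0.1, 0.0])
([0.0037, 0.0001, 0.0368], [-0.2, -0.1, 0.0])
[(array([321., 390.]), 0.47)] [(array([445., 327.]), 0.74), (array([320., 394.]), 0.65)] [437.9 329. ]
```

step_arm:
  rows:
    - [-0.008,0,0.006,0,0,0,0]
    - [-0.0155,0,0.0125,0,0,0,0]
    - [-0.0155,0,0.0125,0,0,0,0]
    - [-0.0155,0,0.0125,0,0,0,0]

```text
t: 9.52
position: [0.4192, -0.009, 0.2862]
orientation: [-179.6, 37.8, 109.3]
force: [-0.0, 3.8, -9.5]
width: 0.0166
grasp_force: 79.4
```

step_arm:
  rows:
    - [0.005,0,0.0066,0,0,0,0]
    - [0.01,0,0.0134,0,0,0,0]
    - [0.01,0,0.0134,0,0,0,0]

```text
t: 9.9
position: [0.4189, -0.01, 0.2702]
orientation: [-179.6, 38.0, 109.2]
force: [0.0, 0.2, -6.2]
width: 0.016
grasp_force: 79.2
```

```bash
cat > st.py <<'E'
from h import *
o=bot.get_obs(); p,R=hk("B",0,0); print(round(o["t"],2),"eye end in hook:",(SR.T@(o["position"]-p)).round(4),"F hook axes",(SR.T@o["force"]).round(2),round(o["width"],4),o["orientation"].round(1))
E
python3 st.py; python3 -c '
from h import *
print(rel(*hk("B",-.002,.008)))'
```

```text
9.9 eye end in hook: [-0.0007 -0.0009  0.0212] F hook axes [ 0.09  0.22 -6.15] 0.016 [-179.6   38.   109.2]
([0.0073, 0.0008, 0.0111], [-0.3, -0.0, 0.1])
```

step_arm:
  rows:
    - [0.0037,0.0004,0.0055,0,0,0,0]
    - [0.0073,0.0008,0.011,0,0,0,0]
    - [0.0073,0.0008,0.011,0,0,0,0]
    - [0.0073,0.0008,0.011,0,0,0,0]

```text
t: 10.4
position: [0.4204, -0.0104, 0.2583]
orientation: [-179.8, 38.0, 109.2]
force: [-0.1, 0.7, -1.7]
width: 0.0167
grasp_force: 79.3
```

```bash
python3 st.py; python3 look.py p3;python3 - <<'E'
from h import *
o=bot.get_obs();w=bot.read_camera("wrist");g=o["position"]+.054*Ro.from_euler("xyz",o["orientation"],degrees=True).as_matrix()[:,2]; d=-SR[:,1]
for k in (L-.036,L): print(k,wproj(w,o,g+d*k+[0,0,DZ]))
b=w["image"][:,300:304].mean((1,2))[340:420].astype(int); print(b.tolist())
b=cv2.imread("pics/p1_w.png")[:,300:304].mean((1,2))[340:420].astype(int); print(b.tolist())
E
```

```text
10.4 eye end in hook: [ 0.0005 -0.0018  0.0094] F hook axes [ 0.1   0.71 -1.74] 0.0167 [-179.8   38.   109.2]
10.4 [ 0.4204 -0.0104  0.2583] [-179.8   38.   109.2] [-0.14  0.7  -1.74] 0.0167
A tip [469.8 402.5] bow [453.2 359.6] hinge [471.4 461.2] gate end [462.9 387.5] side tip [302.9 175.7] scene [313.5 194. ]
B tip [317.4 410.5] bow [318.1 364.1] hinge [317.1 472.2] gate end [317.7 394. ] side tip [338.2 170.7] scene [345.  199.8]
0.042 [318.1 360.2]
0.078 [318.6 380.5]
[28, 29, 19, 23, 20, 22, 28, 25, 26, 29, 42, 50, 58, 69, 79, 86, 95, 94, 81, 70, 81, 100, 119, 133, 148, 158, 166, 169, 169, 166, 155, 139, 125, 119, 103, 85, 83, 91, 107, 124, 139, 154, 163, 168, 163, 144, 128, 121, 122, 125, 124, 124, 123, 124, 123, 123, 123, 123, 125, 117, 85, 47, 22, 25, 19, 25, 26, 18, 20, 15, 20, 18, 22, 21, 20, 20, 21, 20, 29, 15]
[25, 24, 27, 21, 24, 20, 21, 28, 18, 16, 23, 46, 74, 96, 102, 101, 101, 97, 80, 72, 77, 99, 119, 133, 147, 157, 164, 167, 168, 166, 151, 136, 129, 121, 100, 78, 81, 91, 107, 123, 138, 152, 162, 166, 158, 139, 121, 116, 117, 118, 116, 120, 118, 120, 122, 122, 123, 122, 125, 118, 89, 50, 21, 15, 22, 16, 25, 24, 17, 18, 19, 21, 19, 20, 27, 17, 18, 20, 19, 25]
```

step_arm:
  rows:
    - [-0.005,0,-0.008,0,0,0,0]
    - [-0.0097,0,-0.0153,0,0,0,0]
    - [-0.008,0,-0.0165,0,0,0,0]
    - [-0.0065,0,-0.0178,0,0,0,0]
    - [-0.0065,0,-0.0178,0,0,0,0]

```text
t: 11.22
position: [0.4184, -0.0047, 0.2758]
orientation: [-179.7, 37.9, 109.2]
force: [0.1, 0.0, -2.0]
width: 0.0166
grasp_force: 79.1
```

```bash
python3 st.py
```

```text
11.22 eye end in hook: [0.0006 0.0043 0.0268] F hook axes [ 0.11 -0.02 -1.97] 0.0166 [-179.7   37.9  109.2]
```

step_arm:
  rows:
    - [0.0016,0,-0.0012,0,0,0,0]
    - [0.0032,0,-0.0025,0,0,0,0]
    - [0.0032,0,-0.0025,0,0,0,0]

```text
t: 11.6
position: [0.4174, -0.0018, 0.2759]
orientation: [-179.7, 38.1, 109.2]
force: [4.4, -7.8, -3.8]
width: 0.0165
grasp_force: 78.3
```

```bash
python3 st.py
```

```text
11.6 eye end in hook: [0.0005 0.0074 0.0269] F hook axes [ 1.59 -8.85 -3.81] 0.0165 [-179.7   38.1  109.2]
```

step_arm:
  rows:
    - [-0.0025,0,-0.0032,0,0,0,0]
    - [-0.005,0,-0.0063,0,0,0,0]
    - [-0.0074,0,-0.0095,0,0,0,0]
    - [-0.0068,0,-0.01,0,0,0,0]
    - [-0.0068,0,-0.01,0,0,0,0]

```text
t: 12.22
position: [0.4166, -0.0017, 0.2875]
orientation: [-179.6, 38.1, 109.1]
force: [1.3, -11.2, -5.0]
width: 0.0165
grasp_force: 78.3
```

```bash
python3 st.py
```

```text
12.22 eye end in hook: [-0.0002  0.0077  0.0385] F hook axes [ -2.42 -11.04  -4.96] 0.0165 [-179.6   38.1  109.1]
```

The gate holds at 11 N outward with the wire above the tip height, so the eye is behind the shut gate. I'll relax, lower into the bow, and swing the cup down gently.

step_arm:
  rows:
    - [-0.003,0,0.0025,0,0,0,0]
    - [-0.006,0,0.005,0,0,0,0]
    - [0.003,0,0.017,0,0,0,0]
    - [0.0125,0,0.029,0,0,0,0]
    - [0.0125,0,0.029,0,0,0,0]

```text
t: 12.85
position: [0.4193, -0.0077, 0.2562]
orientation: [-179.6, 38.0, 109.3]
force: [-0.2, 0.5, -1.3]
width: 0.0169
grasp_force: 79.2
```

```bash
python3 st.py; cat >> h.py <<'E'
def hkp(h,y,z,phi,lean=38,dy=0,dz=0):
    f=np.radians(phi); d=-SR[:,1]; Z=np.array([0,0,1.]); dd=np.cos(f)*d+np.sin(f)*Z; n=np.cos(f)*Z-np.sin(f)*d
    return target(HOOK[h]+SR@np.array([0,y,z])-L*dd-DZ*n,SY-90,lean+phi)
E
python3 - <<'E'
from h import *
o=bot.get_obs(); print(o["q"].round(1))
e=SR.T@(o["position"]-hk("B",0,0)[0])
for p in np.arange(7.5,61,7.5):
    t=rel(*hkp("B",e[1],e[2],p)); print(p,t)
w=bot.read_camera("wrist"); b=w["image"][:,300:304].mean((1,2))[370:392].astype(int); print(b.tolist())
E
```

```text
12.85 eye end in hook: [0.0004 0.0011 0.0073] F hook axes [-0.04  0.55 -1.33] 0.0169 [-179.6   38.   109.3]
[ 17.1 -27.6 109.8 -38.1  95.2  -6.6]
7.5 ([0.0129, -0.0003, 0.0088], [-0.2, -7.5, 0.2])
15.0 ([0.0246, -0.0002, 0.0192], [-0.2, -15.0, 0.2])
22.5 ([0.0348, -0.0001, 0.0311], [-0.2, -22.5, 0.2])
30.0 ([0.0434, -0.0, 0.0441], [-0.2, -30.0, 0.2])
37.5 ([0.0502, 0.0, 0.0582], [-0.2, -37.5, 0.2])
45.0 ([0.0551, 0.0001, 0.0731], [-0.2, -45.0, 0.3])
52.5 ([0.0581, 0.0002, 0.0885], [-0.1, -52.5, 0.3])
60.0 ([0.059, 0.0002, 0.1041], [-0.1, -60.0, 0.3])
[156, 138, 127, 118, 103, 84, 81, 91, 108, 122, 138, 152, 164, 167, 161, 144, 129, 123, 124, 124, 124, 124]
```

step_arm:
  rows:
    - [0.0129,0,0.0088,0,-7.5,0,0]
    - [0.0246,0,0.0192,0,-15,0,0]
    - [0.0348,0,0.0311,0,-22.5,0,0]
    - [0.0434,0,0.0441,0,-30,0,0]
    - [0.0434,0,0.0441,0,-30,0,0]

```text
t: 13.52
position: [0.4162, -0.0009, 0.1938]
orientation: [-178.5, 68.0, 110.5]
force: [0.0, 0.7, -1.1]
width: 0.0168
grasp_force: 79.4
```

```bash
cat > st2.py <<'E'
from h import *
import sys
o=bot.get_obs(); R=Ro.from_euler("xyz",o["orientation"],degrees=True).as_matrix(); z=SR.T@R[:,2]; lean=np.degrees(np.arctan2(-z[1],-z[2])); phi=lean-38
e=SR.T@(o["position"]-hkp("B",0,0,phi)[0]); print(round(o["t"],2),"phi",phi.round(1),"eye end",e.round(4),"F",(SR.T@o["force"]).round(2),round(o["width"],4),o["q"].round(1))
for a in sys.argv[1:]: print(a,rel(*hkp("B",0,.008,float(a))))
E
python3 st2.py 37.5 45 52.5 60 67.5 75 80
```

```text
13.53 phi 30.0 eye end [-0.0003  0.0015  0.0063] F [ 0.26  0.62 -1.09] 0.0168 [ 30.1 -18.1 120.8 -66.   95.4  15.4]
37.5 ([0.0109, 0.0005, 0.0096], [-0.2, -7.5, 0.5])
45 ([0.0225, 0.0006, 0.02], [-0.1, -15.0, 0.5])
52.5 ([0.0328, 0.0007, 0.0318], [-0.1, -22.5, 0.6])
60 ([0.0413, 0.0009, 0.0449], [-0.1, -30.0, 0.6])
67.5 ([0.0482, 0.001, 0.059], [-0.0, -37.5, 0.6])
75 ([0.0531, 0.0011, 0.0738], [0.0, -45.0, 0.6])
80 ([0.0552, 0.0011, 0.0841], [0.0, -50.0, 0.6])
```

step_arm:
  rows:
    - [0.0109,0,0.0096,0,-7.5,0,0]
    - [0.0225,0,0.02,0,-15,0,0]
    - [0.0225,0,0.02,0,-15,0,0]

```text
t: 13.9
position: [0.4197, -0.0112, 0.1661]
orientation: [-176.0, 82.8, 112.9]
force: [-0.1, -0.4, -0.6]
width: 0.0167
grasp_force: 79.4
```

```bash
python3 st2.py 48 52.5 60
```

```text
13.9 phi 44.8 eye end [-0.0003 -0.001   0.0083] F [-0.26 -0.3  -0.59] 0.0167 [ 31.   -8.3 123.6 -78.2  97.8  26.4]
48 ([0.0061, 0.0004, 0.0026], [-0.2, -3.2, 0.5])
52.5 ([0.0137, 0.0005, 0.0081], [-0.2, -7.7, 0.5])
60 ([0.0254, 0.0006, 0.0185], [-0.2, -15.2, 0.5])
```

step_arm:
  rows:
    - [0.007,0,0.004,0,-4,0,0]
    - [0.0132,0.0004,0.0078,0,-7.4,0.4,0]
    - [0.0132,0.0004,0.0078,0,-7.4,0.4,0]

```text
t: 14.28
position: [0.4229, -0.0165, 0.1545]
orientation: [59.0, 89.7, -12.1]
force: [-0.5, 0.2, -1.7]
width: 0.0163
grasp_force: 79.5
```

```bash
python3 st2.py
```

```text
14.28 phi 52.1 eye end [ 0.001  -0.0001  0.0104] F [-0.44  0.38 -1.72] 0.0163 [ 30.5  -2.2 123.9 -84.   99.9  32.4]
```

step_arm:
  rows:
    - [0.003,0,0,0,0,0,0]
    - [0.003,0,0,0,0,0,0.15]
    - [0.003,0,0,0,0,0,0.22]
    - [0.003,0,0,0,0,0,0.3]
    - [0.003,0,-0.01,0,0,0,0.4]
    - [0.003,0,-0.05,0,0,0,0.45]
    - [0.003,0,-0.1,0,0,0,0.45]
    - [0.003,0,-0.1,0,0,0,0.45]
  grip_force: 20

```text
t: 15.28
position: [0.3898, 0.0811, 0.1505]
orientation: [35.1, 89.6, -35.7]
force: [0.2, -0.0, 0.3]
width: 0.0381
grasp_force: 0.0
```

step_arm:
  rows:
    - [0,0,-0.03,0,0,0,0.45]
    - [0,0,-0.06,0,0,0,0.45]
    - [0,0,-0.1,0,0,0,0.45]
    - [0,0,-0.1,0,0,0,0.45]
    - [0,0,-0.1,0,0,0,0.45]
    - [0,0,-0.1,0,0,0,0.45]

```text
t: 16.02
position: [0.3574, 0.1717, 0.1494]
orientation: [24.7, 89.6, -46.3]
force: [0.3, 0.5, 0.2]
width: 0.0384
grasp_force: 0.0
```

```bash
python3 st2.py; python3 look.py p4; python3 - <<'E'
from cell import bot
import numpy as np
print([(r["uv"],r["confidence"]) for r in bot.spot_in("cup","side")])
E
```

```text
16.02 phi 52.4 eye end [0.0006 0.1994 0.0056] F [0.49 0.37 0.15] 0.0384 [ 53.7  11.9 109.5 -70.5 119.3  36.7]
16.02 [0.3574 0.1717 0.1494] [ 24.7  89.6 -46.3] [0.34 0.51 0.15] 0.0384
A tip [396.1 293.5] bow [395.1 261.3] hinge [392.9 317.3] gate end [395.6 281.8] side tip [302.9 175.7] scene [313.5 194. ]
B tip [320.  294.3] bow [319.9 261.6] hinge [320.1 318.3] gate end [320.  282.5] side tip [338.2 170.7] scene [345.  199.8]
[([338.1, 225.9], 0.72)]
```

step_arm:
  rows:
    - [0,0,0,0,0,0,0.45]
    - [0,0,0,0,0,0,0.45]
    - [0,0,0,0,0,0,0.45]
    - [0,0,0,0,0,0,0.45]
    - [0,0,0,0,0,0,0.45]
    - [0,0,0,0,0,0,0.45]
    - [0,0,0,0,0,0,0.45]
    - [0,0,0,0,0,0,0.45]

```text
t: 17.23
position: [0.3573, 0.1727, 0.1495]
orientation: [29.8, 89.6, -41.2]
force: [-1.0, -0.2, 0.3]
width: 0.038
grasp_force: 0.0
```

step_arm:
  rows:
    - [0,0,0,0,0,0,0.45]
    - [0,0,0,0,0,0,0.45]
    - [0,0,0,0,0,0,0.45]
    - [0,0,0,0,0,0,0.45]
    - [0,0,0,0,0,0,0.45]
    - [0,0,0,0,0,0,0.45]
    - [0,0,0,0,0,0,0.45]
    - [0,0,0,0,0,0,0.45]

```text
t: 18.23
position: [0.3573, 0.1726, 0.1495]
orientation: [29.8, 89.6, -41.2]
force: [-1.4, -0.2, 0.2]
width: 0.0385
grasp_force: 0.0
```

```bash
python3 look.py p5; python3 - <<'E'
from h import *
a,b=cv2.imread("pics/p4_s.png").astype(int),cv2.imread("pics/p5_s.png").astype(int)
D=np.abs(a-b).sum(2); print("changed",(D>60).sum(), (D[140:300,220:460]>60).sum())
w1=cv2.imread("pics/p5_w.png"); w2=bot.read_camera("wrist")["image"][:,:,::-1]
print((np.abs(w1.astype(int)-w2).sum(2)>60).sum())
s=cv2.imread("pics/p5_s.png")
A=cv2.resize(w1[150:390,220:460],(560,560),interpolation=cv2.INTER_CUBIC); B=cv2.resize(s[140:280,280:400],(240,280),interpolation=cv2.INTER_CUBIC); C=cv2.resize(w1,(240,180))
cv2.imwrite("pics/fin.png",np.hstack([A,np.vstack([B,C,np.zeros((100,240,3),np.uint8)])]))
E
```

```text
18.23 [0.3573 0.1726 0.1495] [ 29.8  89.6 -41.2] [-1.41 -0.18  0.15] 0.0385
A tip [395.5 293.2] bow [394.5 261. ] hinge [392.3 316.9] gate end [394.9 281.5] side tip [302.9 175.7] scene [313.5 194. ]
B tip [319.5 294. ] bow [319.4 261.4] hinge [319.7 317.9] gate end [319.5 282.2] side tip [338.2 170.7] scene [345.  199.8]
changed 456 293
3418
```

View pics/fin.png

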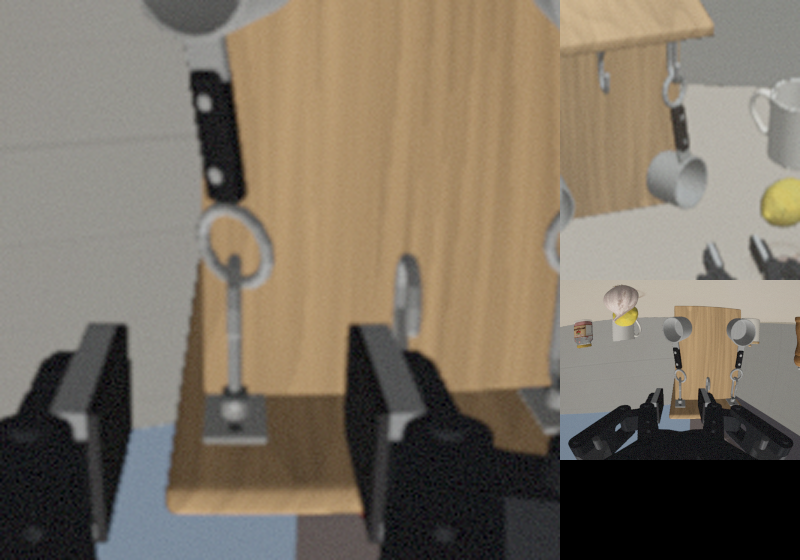

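The inverted wrist view shows the cup hanging by its eye from hook B at (235,260), with B's gate straight and shut. Hook A's bow at (405,270) stands empty, and the mug and lemon are undisturbed. I'll wait for the swing to settle.

step_arm:
  rows:
    - [0,0,-0.02,0,0,0,0.45]
    - [0,0,-0.04,0,0,0,0.45]
    - [0,0,-0.04,0,0,0,0.45]
    - [0,0,-0.04,0,0,0,0.45]
    - [0,0,-0.04,0,0,0,0.45]
    - [0,0,-0.04,0,0,0,0.45]
    - [0,0,-0.04,0,0,0,0.45]
    - [0,0,-0.04,0,0,0,0.45]

```text
t: 19.42
position: [0.3443, 0.2103, 0.1493]
orientation: [30.3, 89.6, -40.7]
force: [-1.0, -0.2, -0.3]
width: 0.0388
grasp_force: 0.0
```

step_arm:
  rows:
    - [0,0,0,0,0,0,0.45]
    - [0,0,0,0,0,0,0.45]
    - [0,0,0,0,0,0,0.45]
    - [0,0,0,0,0,0,0.45]
    - [0,0,0,0,0,0,0.45]
    - [0,0,0,0,0,0,0.45]
    - [0,0,0,0,0,0,0.45]
    - [0,0,0,0,0,0,0.45]

```text
t: 20.42
position: [0.3443, 0.2105, 0.1492]
orientation: [29.8, 89.6, -41.1]
force: [0.0, -0.8, 0.1]
width: 0.0386
grasp_force: 0.0
```

```bash
python3 - <<'E'
from h import *
f=[]
for i in range(10):
    f.append(cv2.GaussianBlur(bot.read_camera("side")["image"],(5,5),0).astype(int)[140:260,300:380])
print([int((np.abs(a-f[0]).sum(2)>30).sum()) for a in f])
# gate A: compare hook region in side view before/after
a=cv2.imread("pics/side0.png")[150:192,294:310].astype(int).mean(2); b=bot.read_camera("side")["image"][150:192,294:310].astype(int).mean(2)
print((b-a).round(0).astype(int)[10:40:2].tolist())
E
```

```text
[0, 0, 54, 116, 145, 127, 116, 87, 55, 35]
[[-2, -1, 4, 1, 0, -2, 0, -2, -2, 0, 0, 0, 0, 1, 1, -1], [2, 0, -4, 4, -7, 2, 3, 6, 3, -3, -2, -3, -5, 0, -2, 1], [3, -2, 2, 4, -4, 3, 4, -1, 1, 0, 0, -1, -1, 5, 8, 3], [2, -3, 4, -2, 9, -5, -18, -21, -16, -7, 3, 6, -2, 4, 3, -3], [6, 0, 2, 1, -7, -20, -36, -15, -1, 0, 3, 3, 4, -4, -3, 4], [-2, 2, -4, -1, -7, -19, -26, 4, 4, -6, 3, -3, 2, 2, 1, 1], [-3, -5, -2, 3, 3, 0, 4, 13, 5, -4, -2, -5, 6, 2, -2, 2], [-2, 2, -2, 6, -2, 1, 9, 18, 0, -6, 1, 3, -3, -4, -2, 2], [4, 3, 0, 0, 1, 3, 7, 21, -1, -7, -4, -1, 2, -1, 2, 2], [0, -2, 3, -1, -2, 3, 7, 10, 4, 1, 2, -2, 3, 2, -7, -2], [2, 0, 1, -3, 3, 3, 3, 1, -4, -4, 2, 2, -2, 1, 2, 2], [2, -2, -1, 0, -4, 3, 2, 3, 1, 3, 0, 0, 3, -2, 1, -1], [1, 3, 3, 1, 2, 4, -6, -4, 0, 0, -2, 1, -4, -3, 0, -2], [1, -5, 0, 2, -1, 1, 2, 2, 3, -2, -2, 1, 3, 0, -1, 1], [-3, 3, -2, -6, -2, 3, 3, 0, -6, -1, -2, 1, -6, 0, 8, 0]]
```

The side view shows that gate A has moved from its shut position and stays there. The cup still sways a little, so I'll wait.

step_arm:
  rows:
    - [0,0,0,0,0,0,0.45]
    - [0,0,0,0,0,0,0.45]
    - [0,0,0,0,0,0,0.45]
    - [0,0,0,0,0,0,0.45]
    - [0,0,0,0,0,0,0.45]
    - [0,0,0,0,0,0,0.45]
    - [0,0,0,0,0,0,0.45]
    - [0,0,0,0,0,0,0.45]

```text
t: 21.98
position: [0.3443, 0.2105, 0.1492]
orientation: [30.1, 89.6, -40.9]
force: [-0.6, -0.0, 0.0]
width: 0.0388
grasp_force: 0.0
```

step_arm:
  rows:
    - [0,0,0,0,0,0,0.45]
    - [0,0,0,0,0,0,0.45]
    - [0,0,0,0,0,0,0.45]
    - [0,0,0,0,0,0,0.45]
    - [0,0,0,0,0,0,0.45]
    - [0,0,0,0,0,0,0.45]
    - [0,0,0,0,0,0,0.45]
    - [0,0,0,0,0,0,0.45]

```text
t: 22.98
position: [0.3443, 0.2104, 0.1492]
orientation: [29.2, 89.6, -41.8]
force: [-0.4, -0.4, -0.2]
width: 0.0383
grasp_force: 0.0
```

step_arm:
  rows:
    - [0,0,0,0,0,0,0.45]
    - [0,0,0,0,0,0,0.45]
    - [0,0,0,0,0,0,0.45]
    - [0,0,0,0,0,0,0.45]
    - [0,0,0,0,0,0,0.45]
    - [0,0,0,0,0,0,0.45]
    - [0,0,0,0,0,0,0.45]
    - [0,0,0,0,0,0,0.45]

```text
t: 23.98
position: [0.3443, 0.2105, 0.1493]
orientation: [30.1, 89.6, -40.9]
force: [0.2, -0.1, -0.3]
width: 0.0386
grasp_force: 0.0
```

step_arm:
  rows:
    - [0,0,0,0,0,0,0.45]
    - [0,0,0,0,0,0,0.45]
    - [0,0,0,0,0,0,0.45]
    - [0,0,0,0,0,0,0.45]
    - [0,0,0,0,0,0,0.45]
    - [0,0,0,0,0,0,0.45]
    - [0,0,0,0,0,0,0.45]
    - [0,0,0,0,0,0,0.45]

```text
t: 24.98
position: [0.3443, 0.2105, 0.1493]
orientation: [30.3, 89.6, -40.7]
force: [0.2, 0.3, -0.6]
width: 0.0387
grasp_force: 0.0
```

```bash
python3 - <<'E'
from h import *
f=[]
for i in range(10):
    f.append(cv2.GaussianBlur(bot.read_camera("side")["image"],(5,5),0).astype(int)[140:260,300:380])
n=[int((np.abs(a-f[0]).sum(2)>30).sum()) for a in f]; print(n)
if max(n)<160: print(bot.finish_job())
E
```

```text
[0, 0, 0, 0, 0, 0, 0, 0, 0, 0]
the job is handed in; nothing more can be done
None
```

The cup now hangs still on the sound front hook (x -80): its gate snapped shut behind the eye and held an 11 N pull. The dead gate on the middle hook (x 0) stands open, pushed to about 0.4 rad by estimate, neither tin nor mug was touched, and the job is handed in (no verdict was returned).

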